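Empty the blue gate hopper of turning blanks and bolt it shut

ROBOT

A 6-joint arm with a two-finger parallel gripper is mounted at the origin on the work surface. World frame = base frame: x ahead of the robot, y to its left, z up, the work surface at z = 0. Lengths are in m, angles in rad, forces in N, time in s.
With the tool pointing down it reaches from about 0.375 to 0.825 m from the base axis. Payload 5.5 kg.
Tool frame: the origin (TCP) lies midway between the tips of the shut fingers; the grasp point (between the pads) lies 19 mm behind it; z points along the fingers, y is the line along which they close (so a half turn about z gives the same grasp; the last joint's range is limited). The gripper opens to 85 mm and grips with 20 to 120 N. Pads are 22 mm wide; open, the fingers measure 114 mm over their backs; the gripper's body (76 mm by 85 mm) begins 54 mm behind the grasp point. The pads swing forward as they close: fully open they stand 13 mm farther back than shut.
Start: joints at [0, 0.314, -0.047, 1.21, 0, 1.571], TCP at [0.6, -0, 0.231] pointing down, gripper open.
Joint ranges: [-2.67, 2.67], [-0.69, 1.73], [-1.03, 1.25], [-2.08, 2.16], [-1.42, 1.45], [-3.14, 3.14]. Speed limits (rad/s): [2.39, 2.39, 3.01, 3.14, 3.14, 3.14].

INTERFACE

Orientations are given as a rotation vector (axis times angle).
In Python, from plant import ctrl gives the robot as it stands.
- The arm moves only by the shell command python3 -m inch 'ROWS'. ROWS is text: rows parted by semicolons, each of 7 numbers parted by spaces: the finger opening in cm, from 0 to 8.54, then the shift along the tool's x, y, z in cm, then the turn, a rotation vector about the tool's x, y, z in degrees. A call has 1 to 12 rows; each row shifts and turns the commanded pose from where the row before left it, along the tool's axes as they then stand; what a row does not reach is not made up. A row lasts 1/10 s, in which the tool goes at most 50 mm and 8.59 degrees, less where a joint would pass 70% of its speed; a pose out of reach is approached as far as the arm can. A call with a gripper value outside its range is refused whole. The fingers move at their own pace and stop on an object; the grip force is fixed at half the most. Time passes only in rows, so rows that do not move let the fingers close. It gives the time, the measured TCP pose, the force, the opening and the grip force at its end, in the units of the state.
- ctrl.get_state(): the state, without advancing time (a new reading comes with each control period).
- ctrl.read_camera(name): name is "scene" or "side" or "wrist"; returns the picture (400x640x3 uint8, red, green, blue); there is no depth.
- ctrl.camera_params(name): a dict with "camera_matrix" (3x3 intrinsics, pixels), "T" (4x4, takes a point from camera to world coordinates); the wrist camera has in their place "hand_eye" (4x4, takes a point from camera to tool coordinates, whose origin is the TCP and whose axes are the flange's). Camera axes: x right, y up, looking along -z (the intrinsics and any distortion apply to the point x, -y, -z); pixel columns grow to the right and rows downward; lengths in m; the calibration is good to about 2 mm. A picture is of the moment at which its call begins: read the wrist's pose just before it. camera_params takes no time and is no camera call.
- ctrl.finish_job(): hands the job in; it is judged then, once.
The state is a dict: "time": time; "joints": joint angles; "joint_velocities": joint speeds; "effort": joint torques, N m; "tool_pos": TCP position; "ee_rot": TCP orientation; "contact_force": force on the tool from outside, world axes, zero at the start; "wrist_torque": the same for the moment, N m; "grip_width": finger opening in m; "gripper_force": force on a finger pad.
Only numpy, scipy, OpenCV 4.12 (cv2) and the standard library are available. Lean on these libraries where they do the work, as an engineer would, in place of code of your own. Each camera call takes 0.05 s, during which the arm holds its last target. There are 200 camera calls.

TASK

Empty the blue hopper: swing its red handle over so that the trap-door bottom drops wide open and both red wooden blanks fall into the tray underneath. Then swing the handle back until the trap is shut and slide the black-knobbed bolt fully home, so that it bars the handle's arm, and let go. Leave the trap of the yellow hopper shut.

Things in the scene. Friction and masses are not known exactly. Their poses are not given: they have to be found in the camera images.
- hopper: Blue open-topped hopper (120 x 120 mm, walls from 157 to 235 mm above the bench) on four dark posts, fixed to the bench. Origin on the bench under its centre; z up; its -x side is the front (towards the robot at yaw 0), +y is the side with the hinge and the bolt. A fixed grey tray (x within 58 mm, y within 100 mm of the origin, rim 65 mm high) stands under it. A yellow hopper of the same make stands beside it, the two in either order.
- trap (a joint): Angle of the blue hopper's trap-door bottom, rad: 0 shut, 1.4 hanging wide open (stop). Its hinge line runs along the hopper's x at y = +55 mm, z = 155 mm. The red handle is rigid with it: at 0 its arm leans 0.733 rad from upright to +y, and as the trap opens it swings over the top to -y by the same angle. The hinge is stiff: the trap stays where it is left, also under its load; turning it takes about 2 to 5 N at the handle.
- handle (a point): Middle of the graspable part of the red handle: a round bar 18 mm in diameter, 70 mm long, parallel to the hinge line, sticking out to the front of its arm, 120 mm from the hinge line. With the trap shut it is at hopper x -122, y +135, z 244 mm. The steel arm (10 mm thick) is 32 mm from this point towards the hopper; 35 mm of bar are free towards the front end.
- bolt (a joint): Travel of the blue hopper's bolt, m: 0 drawn back, 0.035 fully home (stop). It slides to the hopper's -x, takes about 2 N and stays where it is left. Home, its 10 mm rod bars the handle's arm; it can do so only when the trap is shut to within about 0.16 rad, and pushed out too early it keeps the trap from shutting.
- bolt_knob (a point): Point on the bolt's upright round black knob (16 mm diameter), 15 mm below its top; at hopper x 0, y +89, z 270 mm when drawn back. The knob rises from 229 to 285 mm above the bench; the bolt guides under it reach up to 234 mm, the hopper's side wall (outer face y = 60 mm) to 235 mm.
- blank_a_center (a point): Centre of a red wooden blank, 70 x 32 x 32 mm, 40 to 77 g, lying on the trap of the blue hopper at the start.
- blank_b_center (a point): Centre of the second such blank.
- other_trap (a joint): Angle of the yellow hopper's trap, rad: 0 shut; to be left so. It holds two pale blanks.
Not all that is in view belongs to the job. What is shaped like the part that bears blank_b_center but turquoise is not meant. Leave any turquoise look-alike of the part that bears blank_a_center alone.

How it is judged:
On the way:
1. the blue hopper's trap is swung wide open and both red blanks lie in its tray (value of joint trap above 0.7 rad and z of each of blank_a_center, blank_b_center in the frame of hopper below 0.065 m and x of blank_a_center in the frame of hopper between -0.06 and 0.06 m and y of blank_a_center in the frame of hopper between -0.1 and 0.1 m and x of blank_b_center in the frame of hopper between -0.06 and 0.06 m and y of blank_b_center in the frame of hopper between -0.1 and 0.1 m), for 0.2 s.
At the end, for the whole second after the job is handed in: The blue hopper's trap is shut (within 0.2 rad), its bolt is home (at least 25 of 35 mm), both red blanks lie in the tray under the blue hopper (centres below 65 mm, within 60 mm in x and 100 mm in y of its centre), and the yellow hopper's trap is shut (within 0.17 rad) (value of joint trap below 0.2 rad and value of joint bolt above 0.025 m and value of joint other_trap below 0.17 rad and z of each of blank_a_center, blank_b_center in the frame of hopper below 0.065 m and x of blank_a_center in the frame of hopper between -0.06 and 0.06 m and y of blank_a_center in the frame of hopper between -0.1 and 0.1 m and x of blank_b_center in the frame of hopper between -0.06 and 0.06 m and y of blank_b_center in the frame of hopper between -0.1 and 0.1 m); the robot touches nothing.
It fails at once if the yellow hopper's trap is opened (value of joint other_trap above 0.17 rad).
It also fails if it takes over 48 s, if anything falls off the work surface, if the arm or the gripper's body presses on something with over 40 N, if the wrist force passes 120 N, or if a joint passes its speed limit or range.

## Working session

There is one attempt and no reset: what is moved stays moved. The work goes in short steps, Python scripts to look and compute and a shell command to move; the robot and the scene stay as the last step left them, time stands still between calls to the robot, and variables do not carry over. Pictures are saved under pics/ and viewed, at most 10 in all, crops included, and the job is handed in when it is done.

```bash
ls; mkdir -p pics; python3 - <<'E'
from plant import ctrl
import cv2,numpy as np
np.set_printoptions(precision=4,suppress=True)
for n in ["scene","side"]:
    im=ctrl.read_camera(n); cv2.imwrite(f"pics/{n}0.png",im[:,:,::-1]); p=ctrl.camera_params(n); print(n,p)
print(ctrl.camera_params("wrist"))
print(ctrl.get_state())
E
```

```text
pics
scene {'camera_matrix': array([[498.1488,   0.    , 328.7478],
       [  0.    , 498.1488, 201.6942],
       [  0.    ,   0.    ,   1.    ]]), 'T': array([[ 0.8448, -0.3088,  0.4369,  1.113 ],
       [ 0.5348,  0.5085, -0.6748, -0.7961],
       [-0.0138,  0.8038,  0.5948,  0.8743],
       [ 0.    ,  0.    ,  0.    ,  1.    ]])}
side {'camera_matrix': array([[398.0835,   0.    , 317.835 ],
       [  0.    , 398.0835, 204.7967],
       [  0.    ,   0.    ,   1.    ]]), 'T': array([[-0.914 ,  0.2713, -0.3015,  0.3739],
       [-0.4055, -0.6278,  0.6644,  0.5452],
       [-0.0091,  0.7295,  0.6839,  0.7252],
       [ 0.    ,  0.    ,  0.    ,  1.    ]])}
{'camera_matrix': array([[296.115 ,   0.    , 320.8226],
       [  0.    , 296.115 , 197.0796],
       [  0.    ,   0.    ,   1.    ]]), 'hand_eye': array([[ 0.0003,  0.9572,  0.2893,  0.0729],
       [ 1.    ,  0.0001, -0.0011,  0.0012],
       [-0.0011,  0.2893, -0.9572, -0.1428],
       [ 0.    ,  0.    ,  0.    ,  1.    ]])}
{'time': 0.1, 'joints': array([ 0.    ,  0.3141, -0.048 ,  1.2102, -0.    ,  1.5708]), 'joint_velocities': array([-0.0002, -0.0004,  0.0012, -0.0003, -0.0013,  0.0018]), 'effort': array([  0.001 , -54.0766,  34.0543,   0.011 ,   0.0002,  -0.    ]), 'tool_pos': array([ 0.5995, -0.    ,  0.2305]), 'ee_rot': array([-2.2207, -2.2207,  0.0017]), 'contact_force': array([ 0.0665, -0.3626, -0.2084]), 'wrist_torque': array([ 0.0052, -0.0286,  0.0229]), 'gripper_force': 0.0, 'grip_width': 0.08507924826353579}
```

View pics/scene0.png

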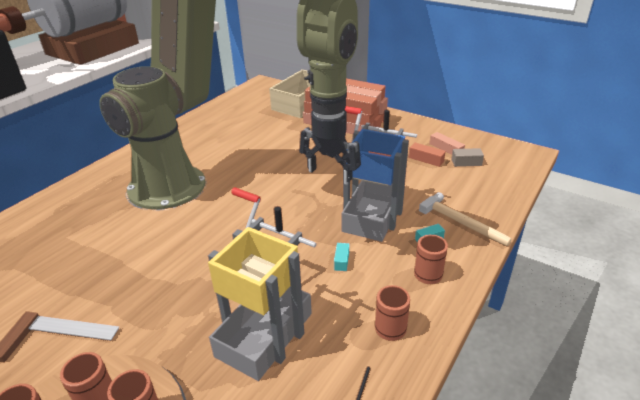

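View pics/side0.png

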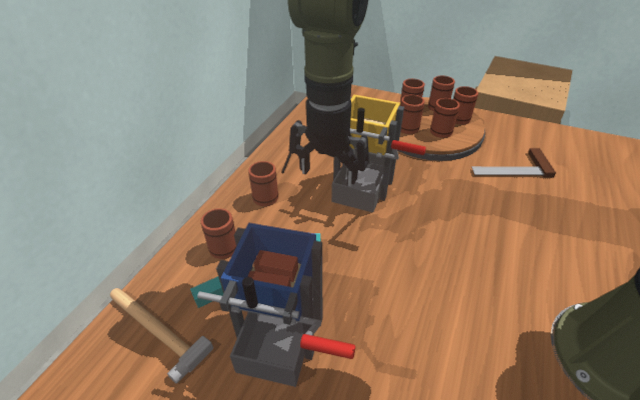

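The scene view shows the blue hopper behind the gripper: handle ~(350,110), knob ~(387,118). The side view shows it in full: handle ~(328,346), knob ~(250,290), red blanks ~(275,265). The yellow hopper is at scene (255,270). The turquoise blocks at scene (342,257) and (430,235) lie on the bench and are look-alikes; the red blanks inside the blue hopper are the ones meant. I'll confirm this in an enlarged crop.

```bash
python3 - <<'E'
import cv2
a=cv2.imread("pics/side0.png")[210:390,180:370]
cv2.imwrite("pics/side0c.png",cv2.resize(a,(760,720)[0:2],interpolation=cv2.INTER_CUBIC)[0:600])
b=cv2.imread("pics/scene0.png")[90:240,290:430]
cv2.imwrite("pics/scene0c.png",cv2.resize(b,(560,600),interpolation=cv2.INTER_CUBIC))
E
```

```text
(no output)
```

View pics/side0c.png

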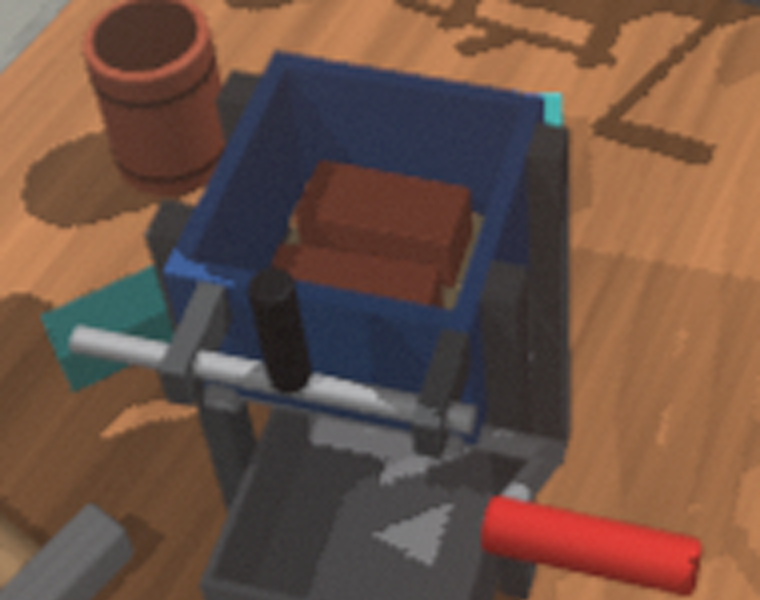

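View pics/scene0c.png

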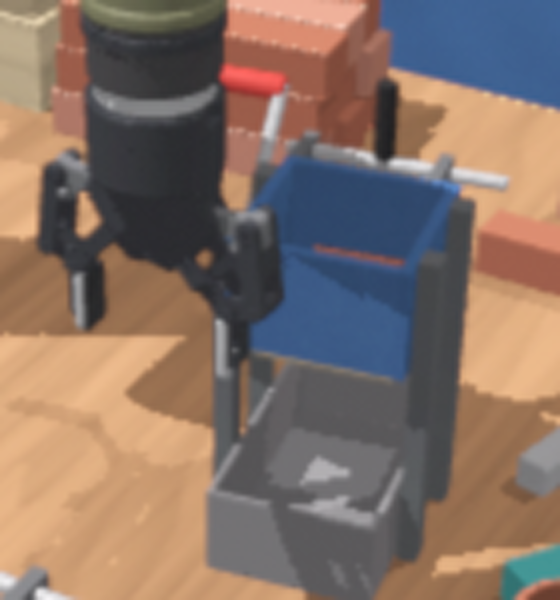

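Confirmed: both red blanks lie in the blue hopper. In the side crop, the bar's front end is at (690,567), the knob top at (272,281) and the rim corners at (277,52), (548,97), (168,262), (472,328). In the scene crop, the knob top is at (387,84) and the rim corners at (412,262), (460,185), (288,157). Next I'll fit the pose.

```bash
cat > h.py <<'E'
import numpy as np
from plant import ctrl
from scipy.spatial.transform import Rotation as R
np.set_printoptions(precision=4,suppress=True)
def proj(n,P):
    p=ctrl.camera_params(n);T=p["T"];K=p["camera_matrix"]
    c=(np.asarray(P)-T[:3,3])@T[:3,:3]
    c=c*[1,-1,-1]; q=c@K.T; return q[:,:2]/q[:,2:]
def h2w(h,P):
    return R.from_euler('z',h[2]).apply(np.asarray(P,float)/1000)+[h[0],h[1],0]
E
python3 - <<'E'
from h import *
from scipy.optimize import least_squares
S=[((690,567),(-157,135,244)),((272,281),(0,89,285)),((277,52),(60,-60,235)),((548,97),(-60,-60,235)),((168,262),(60,60,235)),((472,328),(-60,60,235))]
C=[((387,84),(0,89,285)),((412,262),(60,-60,235)),((460,185),(60,60,235)),((288,157),(-60,60,235))]
su=np.array([s[0] for s in S])/4+[180,210]; sp=[s[1] for s in S]
cu=np.array([s[0] for s in C])/4+[290,90]; cp=[s[1] for s in C]
f=lambda h:np.r_[(proj("side",h2w(h,sp))-su).ravel(),(proj("scene",h2w(h,cp))-cu).ravel()]
r=least_squares(f,[.6,.25,0],loss='soft_l1')
print(r.x,f(r.x).reshape(-1,2))
h=r.x;print(h2w(h,[(-122,135,244),(0,89,270),(0,55,155),(-122,-25,244)]))
E
```

```text
[0.6114 0.2034 0.1772] [[ 1.8063  0.2217]
 [-1.1447 -0.3381]
 [ 0.1821 -1.298 ]
 [-0.0795 -0.7789]
 [-1.0811  1.3918]
 [-0.7903  0.4294]
 [ 0.0048 -0.1141]
 [-1.4844  3.7843]
 [-0.4169  0.4095]
 [-0.9339 -0.3553]]
[[0.4675 0.3148 0.244 ]
 [0.5957 0.291  0.27  ]
 [0.6017 0.2575 0.155 ]
 [0.4958 0.1573 0.244 ]]
```

```bash
python3 -m inch '8 0 0 -1 0 0 -8.5;8 0 0 -1 0 0 -8.5;8 0 0 -1 0 0 -8.5;8 0 0 -1 0 0 -8.5;8 0 0 -1 0 0 -8.5;8 0 0 -1 0 0 -8.5;8 0 0 -1 0 0 -8.5;8 0 0 -1 0 0 -8.5;8 0 0 -1 0 0 -8.5;8 0 0 -1 0 0 -8.5;5 0 0 -1 0 0 -8.5;5 0 0 0 0 0 -6.7'; python3 -c "
from h import *
s=ctrl.get_state();print(s['joints']);print(R.from_rotvec(s['ee_rot']).as_matrix())"
```

```text
time: 1.3
tool_pos: [0.6004, 0.0, 0.3424]
ee_rot: [-0.288, 3.127, -0.0]
contact_force: [-0.1, 0.2, -0.3]
grip_width: 0.0525
gripper_force: 0.0
[-0.      0.2982  0.1818  1.453   0.     -0.1835]
[[-0.9832 -0.1825  0.0014]
 [-0.1825  0.9832  0.    ]
 [-0.0013 -0.0002 -1.    ]]
```

```bash
python3 -m inch '4 0.75 3.3 0 0 0 0;4 0.75 3.3 0 0 0 0;4 0.75 3.3 0 0 0 0;4 0.75 3.3 0 0 0 0;4 0.75 3.3 0 0 0 0;4 0.75 3.3 0 0 0 0;4 0.75 3.3 0 0 0 0;4 0.75 3.3 0 0 0 0;4 0.75 3.3 0 0 0 0;4 0.75 3.3 0 0 0 0;4 0 0 0 0 0 0'; python3 - <<'E'
from h import *
import cv2
s=ctrl.get_state();im=ctrl.read_camera("wrist")
print(s['joints'])
p=ctrl.camera_params("wrist");X=p["hand_eye"];K=p["camera_matrix"]
T=np.eye(4);T[:3,:3]=R.from_rotvec(s['ee_rot']).as_matrix();T[:3,3]=s['tool_pos'];T=T@X
h=[.6114,.2034,.1772]
P=h2w(h,[(-157,135,244),(-122,135,244),(-90,135,244),(0,89,285)])
c=((P-T[:3,3])@T[:3,:3])*[1,-1,-1];q=c@K.T;q=q[:,:2]/q[:,2:];print(q)
im=im[:,:,::-1].copy()
for u in q: cv2.drawMarker(im,tuple(int(round(v)) for v in u),(0,255,0),cv2.MARKER_CROSS,10,1)
cv2.imwrite("pics/w1.png",im)
E
```

```text
time: 2.4
tool_pos: [0.466, 0.3145, 0.3407]
ee_rot: [0.286, -3.127, -0.001]
contact_force: [0.2, -0.6, 0.5]
grip_width: 0.0405
gripper_force: 0.0
[0.5929 0.2235 0.0807 1.4289 0.0014 0.4104]
[[322.1419 157.837 ]
 [321.8589 198.9955]
 [321.6193 233.8268]
 [265.8387 353.2148]]
```

View pics/w1.png

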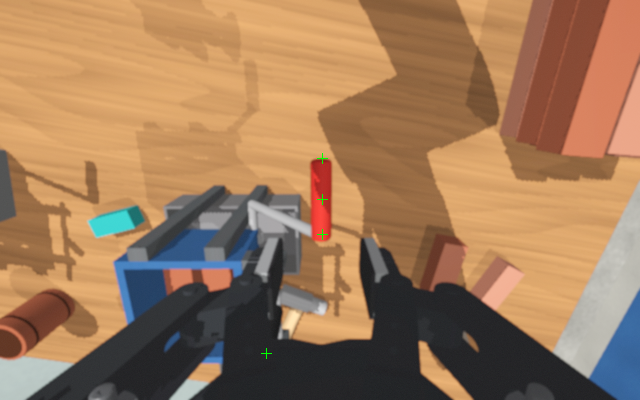

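The wrist view shows the bar at column 321, exactly under the predicted marks and centred between the fingers. I'll lower the open fingers around it.

```bash
python3 -m inch '4 0.05 0 2.5 0 0 0;4 0.05 0 2.5 0 0 0;4 0.1 0 2.5 0 0 0;4 0 0 2.5 0 0 0;4 0 0 2.1 0 0 0;2.6 0 0 0 0 0 0;2.4 0 0 0 0 0 0;2.4 0 0 0 0 0 0'
```

```text
time: 3.25
tool_pos: [0.4668, 0.3111, 0.2217]
ee_rot: [-0.278, 3.127, 0.001]
contact_force: [-0.0, 1.2, -0.4]
grip_width: 0.0243
gripper_force: 0.0
```

```bash
python3 -m inch '2.4 0 -1.1 -0.87 0 0 0;2.4 0 -1.18 -0.74 0 0 0;2.4 0 -1.27 -0.6 0 0 0;2.4 0 -1.33 -0.45 0 0 0;2.4 0 -1.36 -0.29 0 0 0;2.4 0 -1.39 -0.12 0 0 0;2.4 0 -1.41 0.03 0 0 0;2.4 0 -1.37 0.2 0 0 0;2.4 0 -1.36 0.36 0 0 0;2.4 0 -1.31 0.51 0 0 0;2.4 0 -1.22 0.66 0 0 0;2.4 0 -1.15 0.8 0 0 0'; python3 -m inch '2.4 0 -0.3 0.1 0 0 0;2.4 0 0 0 0 0 0;2.4 0 0 0 0 0 0'; python3 - <<'E'
from h import *
import cv2
s=ctrl.get_state();print(s['tool_pos'],R.from_euler('z',-.1772).apply(s['tool_pos']-[.6114,.2034,0]))
a=ctrl.read_camera("side")[150:390,130:410]
b=ctrl.read_camera("scene")[90:240,290:430]
cv2.imwrite("pics/o1.png",np.hstack([cv2.resize(a,(420,360)),cv2.resize(b,(336,360))])[:,:,::-1])
E
```

```text
time: 4.45
tool_pos: [0.4931, 0.1584, 0.2247]
ee_rot: [0.279, -3.129, -0.002]
contact_force: [-4.9, 22.0, 15.9]
grip_width: 0.024
gripper_force: 13.1
time: 4.75
tool_pos: [0.493, 0.1589, 0.224]
ee_rot: [0.282, -3.128, -0.012]
contact_force: [-2.2, 14.4, 3.6]
grip_width: 0.0241
gripper_force: 7.3
[0.493  0.1589 0.224 ] [-0.1244 -0.0229  0.224 ]
```

View pics/o1.png

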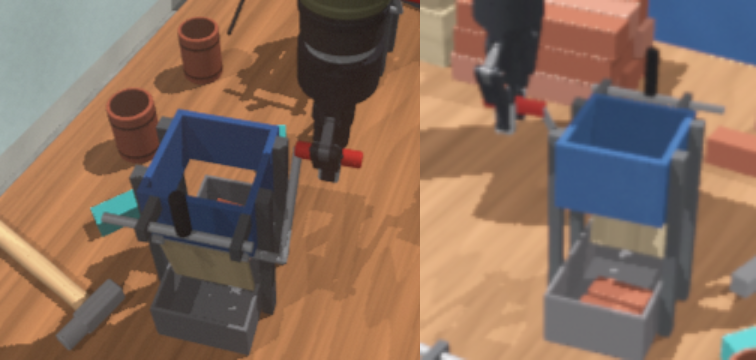

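The left half shows the trap hanging open at its stop. In the right half both red blanks lie in the tray around (620,293). Now I'll swing it back.

```bash
python3 -m inch '2.4 0 1.45 -0.9 0 0 0;2.4 0 1.22 -0.66 0 0 0;2.4 0 1.31 -0.51 0 0 0;2.4 0 1.36 -0.36 0 0 0;2.4 0 1.37 -0.2 0 0 0;2.4 0 1.41 -0.03 0 0 0;2.4 0 1.39 0.12 0 0 0;2.4 0 1.36 0.29 0 0 0;2.4 0 1.33 0.45 0 0 0;2.4 0 1.27 0.6 0 0 0;2.4 0 1.18 0.74 0 0 0;2.4 0 1.1 0.87 0 0 0'; python3 -m inch '2.4 0 0.3 0.3 0 0 0;2.4 0 0 0 0 0 0;2.4 0 0 0 0 0 0';  python3 -c "
from h import *
s=ctrl.get_state();print(s['tool_pos'],R.from_euler('z',-.1772).apply(s['tool_pos']-[.6114,.2034,0]))"
```

```text
time: 6.05
tool_pos: [0.4655, 0.3119, 0.2195]
ee_rot: [0.28, -3.129, 0.001]
contact_force: [0.9, -3.6, 2.2]
grip_width: 0.024
gripper_force: 2.3
time: 6.35
tool_pos: [0.4649, 0.3147, 0.2171]
ee_rot: [0.28, -3.128, -0.002]
contact_force: [0.3, 0.1, 1.0]
grip_width: 0.0237
gripper_force: 0.0
[0.4649 0.3147 0.2171] [-0.1246  0.1354  0.2171]
```

```bash
python3 -m inch '2.4 0 0.25 0.2 0 0 0;2.4 0 0.25 0.2 0 0 0;2.4 0 0 0 0 0 0;2.4 0 0 0 0 0 0'; python3 -m inch '4 0 -0.5 -0.3 0 0 0;5 0 0 -1.3 0 0 0;5 0 0 -3 0 0 0;5 0 0 -4 0 0 0;5 0 0 -3 0 0 0;5 -3 -1 0 0 0 0;5 -3.4 -1.2 0 0 0 0;5 -3 -1.2 0 0 0 0;5 -3 -1.2 0 0 0 0;5 0 0 0 0 0 0;5 0 0 0 0 0 0'; python3 - <<'E'
from h import *
import cv2
s=ctrl.get_state();im=ctrl.read_camera("wrist")[:,:,::-1].copy()
print(R.from_euler('z',-.1772).apply(s['tool_pos']-[.6114,.2034,0]))
a=ctrl.read_camera("side")[150:390,130:410]
p=ctrl.camera_params("wrist");X=p["hand_eye"];K=p["camera_matrix"]
T=np.eye(4);T[:3,:3]=R.from_rotvec(s['ee_rot']).as_matrix();T[:3,3]=s['tool_pos'];T=T@X
P=h2w([.6114,.2034,.1772],[(-157,135,244),(-122,135,244),(0,89,285)])
c=((P-T[:3,3])@T[:3,:3])*[1,-1,-1];q=c@K.T;q=q[:,:2]/q[:,2:];print(q)
for u in q: cv2.drawMarker(im,tuple(int(round(v)) for v in u),(0,255,0),cv2.MARKER_CROSS,10,1)
cv2.imwrite("pics/k1.png",np.hstack([cv2.resize(im[100:],(480*1,225)) if 0 else im[100:400,200:520],cv2.resize(a[:,:,::-1],(350,300))]))
E
```

```text
time: 6.75
tool_pos: [0.4649, 0.3176, 0.2135]
ee_rot: [-0.278, 3.128, -0.004]
contact_force: [1.3, -6.7, 2.6]
grip_width: 0.024
gripper_force: 3.4
time: 7.85
tool_pos: [0.5957, 0.2908, 0.3294]
ee_rot: [0.278, -3.129, -0.001]
contact_force: [-0.7, -0.3, -0.0]
grip_width: 0.0501
gripper_force: 0.0
[-0.      0.0888  0.3294]
[[392.6997 -27.156 ]
 [389.1243  32.553 ]
 [322.4383 219.5297]]
```

View pics/k1.png

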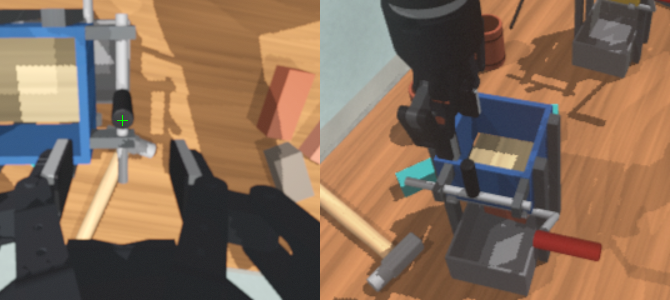

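The wrist half shows the trap shut and the empty hopper floor, with the knob top at (122,120) right on the mark and between the fingers. I'll grip the knob and slide the bolt.

```bash
python3 -m inch '5 0 0 2.5 0 0 0;5 0 0 2.5 0 0 0;5 0 0 2.6 0 0 0;5 0 0 0 0 0 0;1 0 0 0 0 0 0;1 0 0 0 0 0 0;1 0 0 0 0 0 0;1 0 0 0 0 0 0;1 0 0 0 0 0 0'; python3 -m inch '1 0.6 0 0 0 0 0;1 0.6 0 0 0 0 0;1 0.6 0 0 0 0 0;1 0.6 0 0 0 0 0;1 0.6 0 0 0 0 0;1 0.6 0 0 0 0 0;1 0 0 0 0 0 0;1 0 0 0 0 0 0'; python3 -c "
from h import *
s=ctrl.get_state();print(R.from_euler('z',-.1772).apply(s['tool_pos']-[.6114,.2034,0]))"
```

```text
time: 8.85
tool_pos: [0.596, 0.2918, 0.2558]
ee_rot: [-0.28, 3.126, 0.004]
contact_force: [-2.3, 1.7, 6.7]
grip_width: 0.0141
gripper_force: 58.5
time: 9.65
tool_pos: [0.5627, 0.2856, 0.2558]
ee_rot: [-0.279, 3.122, 0.004]
contact_force: [5.3, 1.4, 2.9]
grip_width: 0.0142
gripper_force: 59.9
[-0.0335  0.0895  0.2558]
```

```bash
python3 -m inch '1 0.3 0 0 0 0 0;1 0 0 0 0 0 0;5 0 0 0 0 0 0;5 0 0 0 0 0 0;5 0 0 0 0 0 0;5 0 0 0 0 0 0;5 0 0 -2.5 0 0 0;5 0 0 -4 0 0 0;5 0 0 -4 0 0 0;5 -4 -4 -2 0 0 0;5 -4 -4 0 0 0 0;5 0 0 0 0 0 0'; python3 - <<'E'
from h import *
import cv2
a=ctrl.read_camera("side")[210:390,180:370];b=ctrl.read_camera("scene")[90:240,290:430]
P=h2w([.6114,.2034,.1772],[(-35,89,285),(-157,135,244)])
print(proj("side",P)-[180,210])
cv2.imwrite("pics/e.png",np.hstack([cv2.resize(a,(456,432)),cv2.resize(b,(336,432))])[:,:,::-1])
E
```

```text
time: 10.85
tool_pos: [0.6406, 0.2249, 0.3735]
ee_rot: [-0.272, 3.129, -0.003]
contact_force: [0.2, -0.1, -0.5]
grip_width: 0.0502
gripper_force: 0.0
[[ 91.5373  74.923 ]
 [174.3256 141.9923]]
```

View pics/e.png

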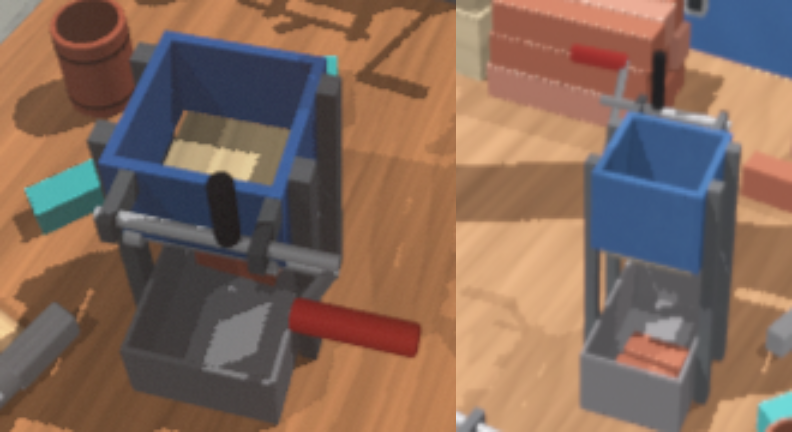

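The knob is at its home mark (220,180) and the rod passes the handle's arm. The trap is shut, both blanks lie in the tray around (655,352), and the gripper is clear.

```bash
python3 -c "
from plant import ctrl
print(ctrl.finish_job())"
```

```text
the job is handed in; nothing more can be done
None
```

The job is handed in, with no verdict returned: the last pictures show both red blanks in the blue hopper's tray, its trap shut, the bolt fully home and the gripper clear; the arm never went near the yellow hopper.

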